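# Load a centrifuge cup and hold it at the rotor's slant

## Robot

A 6-joint arm with a two-finger parallel gripper is mounted at the origin on the work surface. World frame = base frame: x ahead of the robot, y to its left, z up, the work surface at z = 0. Lengths are in m, angles in rad, forces in N, time in s.
With the tool pointing down it reaches from about 0.35 to 0.725 m from the base axis. Payload 4.3 kg.
Tool frame: the origin (TCP) lies at the very end of the fingers, on their centre line; the grasp point (between the pads) lies behind it (r.hold_point_z is the z of the grasp point in the tool frame, in m); z points along the fingers, y is the direction in which the jaws open and shut (so a half turn about z gives the same grasp; the last joint's range is limited). The gripper opens to 85 mm and grips with 20 to 120 N. Pads are 22 mm wide; open, the fingers measure 114 mm over their backs; the gripper's body (76 mm by 85 mm) begins 54 mm behind the grasp point. The pads swing forward as they close: fully open they stand 13 mm farther back than shut.
Start: joints at [-1.371, 0.377, 0.081, 1.274, 0, 1.46], TCP at [0.175, -0.548, 0.231] pointing down, gripper open.
Joint ranges: [-2.72, 2.72], [-0.84, 1.66], [-1.02, 1.22], [-1.77, 2.12], [-1.37, 1.28], [-3.14, 3.14]. Speed limits (rad/s): [2.57, 2.57, 3.14, 3.14, 3.14, 3.14].

## Interface

Orientations are given as a unit quaternion [w, x, y, z].
In Python, from bench import state, vision, r gives the robot as it stands. The module is installed in compiled form; this text tells all that it offers.
- The arm moves only by the tool move_arm, never from a script. Its argument "commands" is a list of rows, each an object with "xyz": the shift along the world's x, y, z in units of 50 mm (1.0 is 50 mm), a list of three; "twist": the turn about the world's z in units of 10 degrees (1.0 is 10 degrees). A call has 1 to 20 rows; each row is the pose to reach, as a shift and turn from the pose measured when the call began; what a row does not reach only later rows make up. A row lasts 1/8 s, in which the tool goes at most 62.5 mm and 10.7 degrees, less where a joint would pass 70% of its speed; a pose out of reach is approached as far as the arm can. A call with a gripper value outside its range is refused whole. "claw" is the closure, from 0 (fully open) to 1 (shut), set as the call begins (left out, the last holds). The fingers move at their own pace and stop on an object; "squeeze" is the grip in N (left out, the last holds). Time passes only in rows, so rows that repeat a pose let the fingers close. It gives the time, the measured TCP pose, the force and the opening at its end, in the units of the state.
- state(): the state, without advancing time (a new reading comes with each control period).
- vision.camera(name): name is "scene" or "side" or "wrist"; returns the picture (400x640x3 uint8, blue, green, red); there is no depth.
- vision.camera_model(name): a dict with "vfov" (degrees; the focal length in pixels is half the picture's height over the tangent of half this angle, whatever the lens; pixels are square), "cx", "cy" (the principal point, pixels), "xyz" and "attitude" of the camera in the world; the wrist camera has in their place "mount" (4x4, takes a point from camera to tool coordinates, whose origin is the TCP and whose axes are the flange's). Camera axes: x right, y up, looking along -z (the intrinsics and any distortion apply to the point x, -y, -z); pixel columns grow to the right and rows downward; lengths in m; the calibration is good to about 2 mm. A picture is of the moment at which its call begins: read the wrist's pose just before it. camera_model takes no time and is no camera call.
- r.finish_job(): hands the job in, once; it reports no verdict.
The state is a dict: "clock": time; "qpos": joint angles; "joint_velocities": joint speeds; "joint_efforts": joint torques, N m; "eef_pos": TCP position; "orientation": TCP orientation; "wrist_force": force on the tool from outside, world axes, zero at the start; "ft_torque": the same for the moment, N m; "width": opening from 0.0 (shut) to 1.0 (fully open).
Only numpy, scipy, OpenCV 4.12 (cv2) and the standard library are available. Lean on these libraries where they do the work, as an engineer would, in place of code of your own. Each camera call takes 0.05 s, during which the arm holds its last target. There are 200 camera calls.

## Task

Take the long sample tube (the tallest one) from its rack, lower it gently all the way into the deep centrifuge cup while that cup stands in its stand, and let the tube go. Then draw the deep cup with the tube in it out of the stand and finish while still holding the cup in the gripper: still, mouth upward, slanted at about 45 degrees as for an angled rotor, with its lowest point at least 15 cm above the bench. Do not drop or ram the tube, and leave the other cup, the other tubes and the cork ring where they are.

Things in the scene. Friction and masses are not known exactly. Their poses are not given: they have to be found in the camera images.
- long_tube: the long sample tube, the tallest of three in the rack: clear, round-bottomed, 26 mm diameter, 122 mm overall, about 60 g; origin at the lowest point of its round bottom, z along the tube towards the cap. The top 24 mm is a white cap 32 mm in diameter with a slightly domed top (the lowest 18 mm of the cap is straight-sided): the place to grip
- long_tube_cap (a point): centre of the top of the long tube's cap, 122 mm above its origin
- deep_cup: the deep centrifuge cup: plain aluminium cup, the taller of the two in the stand, outer diameter 46 mm, inner diameter 36 mm (5 mm wall), 100 mm tall, about 250 g; origin at the centre of its underside, z up through the open mouth. It stands in its hole with its upper 50 mm free above the stand's top; the long tube standing on its floor sticks out 28 mm above the rim
- deep_cup_floor (a point): centre of the deep cup's inner floor, 6 mm above its underside (the cup is 94 mm deep inside)
- deep_cup_rim (a point): centre of the deep cup's mouth, 100 mm above its underside
- stand: fixed grey stand for the cups, block 85 (x) x 190 (y) x 56 mm (z), origin centre of its underside on the bench; two square holes 49 mm wide and 50 mm deep, 50 mm either side of its centre along its y; which cup is in which hole varies
- rack: fixed white rack for the tubes, block 70 (x) x 190 (y) x 46 mm (z), origin centre of its underside on the bench; three square holes 29 mm wide and 40 mm deep at -60, 0 and 60 mm along its y; which tube is in which hole varies, and rack and stand may have changed sides
- shallow_cup: a second aluminium cup of the same 46 mm diameter but only 64 mm tall, in the other hole of the stand; not part of the job, origin centre of its underside
- short_tube_a: a short capped tube, 84 mm overall, in the rack; not part of the job, origin centre of its underside
- short_tube_b: another short capped tube, 84 mm overall, in the rack; not part of the job, origin centre of its underside
- cork_ring: flat cork ring, 64 mm across, 22 mm high, lying between rack and stand; not part of the job, origin centre of its underside
Not all that is in view belongs to the job. Leave any green or red look-alike of the long_tube alone.

How it is judged:
By the outcome, as a careful person would: the job done as asked, in the order asked, and still so for the second after the job is handed in, while the arm keeps its last pose, push and grip.
It also fails if it takes over 51 s, if anything falls off the work surface, if the arm or the gripper's body presses on something with over 40 N, if the wrist force passes 120 N, or if a joint passes its speed limit or range.

## Working session

There is one attempt and no reset: what is moved stays moved. The work goes in short steps, Python scripts to look and compute and a tool call to move; the robot and the scene stay as the last step left them, time stands still between calls to the robot, and variables do not carry over. Pictures are saved under pics/ and viewed, about 8 in all and at most 12, crops included, and the job is handed in when it is done.

Besides the shell and the picture viewer there is one more tool, called after "Emit:" as name(argument=value, ...) on one line, values as JSON. move_arm: Moves the arm, as the interface text tells. Its arguments: {"type":"object","properties":{"commands":{"type":"array"},"claw":{"type":"number"},"squeeze":{"type":"number"}},"required":["commands"]}

```bash
mkdir -p pics; python3 - <<'E'
from bench import state, vision, r
import cv2,numpy as np
for n in("scene","side"):
    cv2.imwrite(f"pics/{n}0.png",vision.camera(n)); print(n,vision.camera_model(n))
print(vision.camera_model("wrist")); print(r.hold_point_z); print(state())
E
```

```text
scene {'vfov': 50.13357188073308, 'cx': 316.51377015299954, 'cy': 206.08055878472706, 'xyz': array([ 0.9423158 , -0.61874096,  0.60759879]), 'attitude': array([0.84636396, 0.45128566, 0.13852836, 0.24661547])}
side {'vfov': 56.04038557488454, 'cx': 318.4595109226849, 'cy': 201.7772899836519, 'xyz': array([0.23304794, 0.44683963, 0.74634597]), 'attitude': array([-0.31019252, -0.10415991,  0.31873234,  0.8895735 ])}
{'vfov': 71.0364261840957, 'cx': 317.70280028954676, 'cy': 195.9131825063331, 'mount': array([[ 7.29430503e-05,  9.59437940e-01,  2.81919907e-01,
         7.21669859e-02],
       [ 9.99999641e-01, -3.07834344e-04,  7.88894009e-04,
        -5.26011201e-04],
       [ 8.43679472e-04,  2.81919748e-01, -9.59437619e-01,
        -1.43315116e-01],
       [ 0.00000000e+00,  0.00000000e+00,  0.00000000e+00,
         1.00000000e+00]])}
-0.0187
{'clock': 0.1, 'qpos': array([-1.37130404e+00,  3.78019357e-01,  7.97806591e-02,  1.27439613e+00,
        1.08659659e-05,  1.46050981e+00]), 'joint_velocities': array([-0.00074724, -0.00116112,  0.00281406,  0.00059011,  0.00017161,
       -0.00194547]), 'joint_efforts': array([ 7.65638779e-04, -4.64694321e+01,  2.70581943e+01,  1.20369063e-02,
       -2.88731189e-04, -1.09548628e-05]), 'eef_pos': array([ 0.17518881, -0.54705573,  0.23044574]), 'orientation': array([-9.18579971e-04,  9.88028182e-01,  1.54270758e-01, -3.55601166e-05]), 'wrist_force': array([0.24162481, 0.09359463, 0.02565733]), 'ft_torque': array([ 0.01548151, -0.01583748,  0.07197899]), 'width': 1.0018825291148523}
```

View pics/scene0.png

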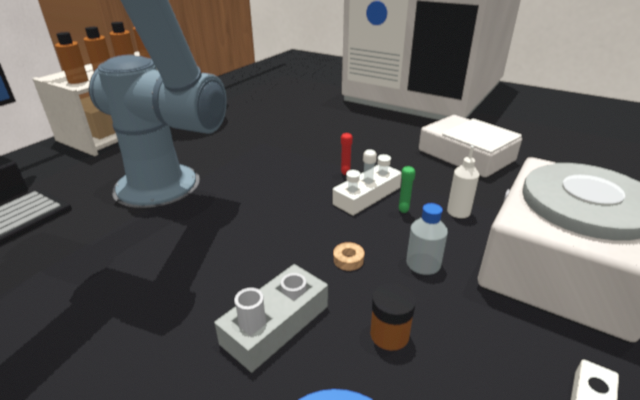

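View pics/side0.png

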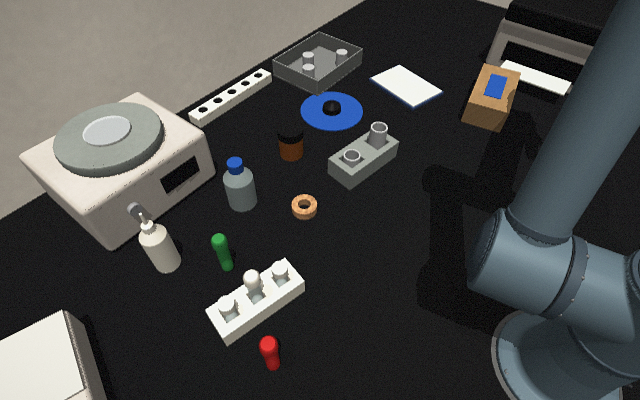

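The scene view shows the long tube in the rack's middle hole (cap about 370,156; side view 252,276). The deep cup is at the near end of the stand (rim about 250,297; side 379,128). The shallow cup is at 293,282 (side 352,155).

```bash
cat > h.py <<'E'
import numpy as np
from bench import state, vision, r
from scipy.spatial.transform import Rotation as R
def rot(q): return R.from_quat(np.roll(q,-1)).as_matrix()
def ray(n,uv,st=None):
    m=vision.camera_model(n); f=200/np.tan(np.radians(m["vfov"]/2))
    d=np.array([(uv[0]-m["cx"])/f,-(uv[1]-m["cy"])/f,-1])
    if n=="wrist":
        T=np.array(m["mount"]); A=rot(st["orientation"])
        o=st["eef_pos"]+A@T[:3,3]; d=A@T[:3,:3]@d
    else: o=m["xyz"]; d=rot(m["attitude"])@d
    return o,d/np.linalg.norm(d)
def plane(n,uv,z,st=None):
    o,d=ray(n,uv,st); return o+d*(z-o[2])/d[2]
def tri(a,b):
    (o,d),(p,e)=a,b
    s,t=np.linalg.lstsq(np.c_[d,-e],p-o,rcond=None)[0]
    return (o+s*d+p+t*e)/2, np.linalg.norm(o+s*d-p-t*e)
E
python3 - <<'E'
from h import *
for n,a,b,z in [("long",(370,154),(252,275),.128),("s1",(353,175),(228,301),.09),("s2",(384,158),(280,266),.09),("deep",(250,297),(379,128),.106),("shal",(293,282),(352,155),.07),("ring",(349,250),(304,202),.022)]:
    print(n,*[x.round(3) if hasattr(x,'round') else x for x in tri(ray("scene",a),ray("side",b))],plane("scene",a,z).round(3),plane("side",b,z).round(3))
E
```

```text
long [0.529 0.256 0.123] 0.0 [0.533 0.248 0.128] [0.527 0.258 0.128]
s1 [0.517 0.283 0.059] 0.087 [0.517 0.193 0.09 ] [0.541 0.312 0.09 ]
s2 [0.539 0.225 0.122] 0.079 [0.542 0.315 0.09 ] [0.515 0.198 0.09 ]
deep [ 0.58  -0.266  0.105] 0.001 [ 0.581 -0.267  0.106] [ 0.58  -0.264  0.106]
shal [ 0.596 -0.171  0.068] 0.002 [ 0.596 -0.173  0.07 ] [ 0.596 -0.169  0.07 ]
ring [0.615 0.004 0.028] 0.001 [0.61  0.01  0.022] [0.619 0.    0.022]
```

Emit:
move_arm(commands=[{"xyz": [5,2,3.4],"twist": 0},{"xyz": [5,2,3.4],"twist": 0},{"xyz": [5,2,3.4],"twist": 0},{"xyz": [5,2,3.4],"twist": 0},{"xyz": [5,2,3.4],"twist": 0},{"xyz": [12,1,3.4],"twist": 0},{"xyz": [12,1,3.4],"twist": 0},{"xyz": [12,1,3.4],"twist": 0},{"xyz": [12,1,3.4],"twist": 0},{"xyz": [12,1,3.4],"twist": 0},{"xyz": [12,1,3.4],"twist": 0},{"xyz": [12,1,3.4],"twist": 0},{"xyz": [12,1,3.4],"twist": 0},{"xyz": [12,1,3.4],"twist": 0}])

```text
clock: 1.85
eef_pos: [0.5111, -0.3396, 0.4327]
orientation: [-0.019, 0.988, 0.154, -0.013]
wrist_force: [0.5, -1.2, -0.2]
width: 1.001
```

```bash
python3 - <<'E'
from h import *
s=state();print(s["clock"],s["qpos"].round(3),s["eef_pos"],rot(s["orientation"])[:,2].round(3))
for a,b in [((346,137),(268,342)),((408,170),(220,238)),((431,210),(234,162)),((335,395),(332,110))]: print(tri(ray("scene",a),ray("side",b)))
print(plane("side",(497,100),.05),plane("side",(295,150),.0))
E
```

```text
1.85 [-0.693  0.721  1.22   2.115  0.006  2.139] [ 0.51110693 -0.33960466  0.43267251] [-0.031  0.034 -0.999]
(array([0.42286008, 0.32561411, 0.11719308]), np.float64(0.002795527066332048))
(array([0.63875887, 0.23595931, 0.11885629]), np.float64(0.0007121691151392773))
(array([0.75315039, 0.08010781, 0.13746881]), np.float64(0.005591290116130787))
(array([ 0.76549672, -0.30922724,  0.04857456]), np.float64(0.0003250096566588063))
[ 0.39741816 -0.6705748   0.05      ] [ 0.77367395 -0.14593509  0.        ]
```

Emit:
move_arm(commands=[{"xyz": [4,-3,0],"twist": 0},{"xyz": [4,-3,0],"twist": 0},{"xyz": [4,-3,0],"twist": 0},{"xyz": [4,-3,0],"twist": 0},{"xyz": [4,-3,0],"twist": 0},{"xyz": [4,-3,0],"twist": 0}])

```text
clock: 2.6
eef_pos: [0.5097, -0.349, 0.4183]
orientation: [-0.03, 0.987, 0.154, -0.018]
wrist_force: [-0.6, 0.7, 0.8]
width: 1.004
```

```bash
python3 - <<'E'
from h import *
s=state();print(s["clock"],s["qpos"].round(3),s["eef_pos"],rot(s["orientation"])[:,2].round(3))
E
```

```text
2.6 [-0.709  0.744  1.22   2.115  0.011  2.123] [ 0.50973058 -0.34901267  0.41831793] [-0.045  0.053 -0.998]
```

Emit:
move_arm(commands=[{"xyz": [-0.5,1,-0.4],"twist": 1},{"xyz": [-0.5,2,-0.4],"twist": 2},{"xyz": [-0.5,3,-0.4],"twist": 3},{"xyz": [-0.5,4,-0.4],"twist": 4},{"xyz": [-0.5,5,-0.4],"twist": 5},{"xyz": [-0.5,6,-0.4],"twist": 6},{"xyz": [-0.5,7,-0.4],"twist": 7},{"xyz": [-0.5,8,-0.4],"twist": 8},{"xyz": [-0.5,9,-0.4],"twist": 9},{"xyz": [-0.5,10,-0.4],"twist": 10},{"xyz": [-0.5,11,-0.4],"twist": 11},{"xyz": [-0.5,11.5,-0.4],"twist": 12},{"xyz": [-0.5,11.9,-0.4],"twist": 13},{"xyz": [-0.5,11.9,-0.4],"twist": 13}])

```text
clock: 4.35
eef_pos: [0.4843, 0.2472, 0.3983]
orientation: [0.004, 0.277, 0.96, -0.034]
wrist_force: [-0.8, -0.2, 0.4]
width: 0.999
```

Emit:
move_arm(commands=[{"xyz": [0,0,0],"twist": 1},{"xyz": [0,0,0],"twist": 2},{"xyz": [0,0,0],"twist": 3},{"xyz": [0,0,0],"twist": 4},{"xyz": [0,0,0],"twist": 5},{"xyz": [0,0,0],"twist": 6},{"xyz": [0,0,0],"twist": 7},{"xyz": [0,0,0],"twist": 8},{"xyz": [0,0,0],"twist": 9},{"xyz": [0,0,0],"twist": 10},{"xyz": [0,0,0],"twist": 11},{"xyz": [0,0,0],"twist": 12},{"xyz": [0,0,0],"twist": 12.6},{"xyz": [0,0,0],"twist": 12.6}])

```text
clock: 6.1
eef_pos: [0.4844, 0.2462, 0.3985]
orientation: [-0.032, 0.728, -0.684, 0.012]
wrist_force: [-0.0, -0.1, -0.5]
width: 0.997
```

```bash
cat > st.py <<'E'
from h import *
s=state();A=rot(s["orientation"]);print(round(s["clock"],2),s["qpos"].round(3),s["eef_pos"].round(4),"z",A[:,2].round(4),"ybearing",np.degrees(np.arctan2(A[1,1],A[0,1])).round(1),"F",s["wrist_force"].round(1),"w",round(s["width"],3))
E
python3 st.py
```

```text
6.1 [ 0.349  0.271  0.36   1.592  0.007 -1.283] [0.4844 0.2462 0.3985] z [ 0.0622  0.0304 -0.9976] ybearing -176.5 F [-0.  -0.1 -0.5] w 0.997
```

Emit:
move_arm(commands=[{"xyz": [5,2,0.5],"twist": 0},{"xyz": [5,2,0.5],"twist": 0},{"xyz": [5,2,0.5],"twist": 0},{"xyz": [5,2,0.5],"twist": 0},{"xyz": [5,2,0.5],"twist": 0},{"xyz": [5,2,0.5],"twist": 0},{"xyz": [5,2,0.5],"twist": 0},{"xyz": [5,2,0.5],"twist": 0},{"xyz": [5,2,0.5],"twist": 0},{"xyz": [5,2,0.5],"twist": 0}])

```text
clock: 7.35
eef_pos: [0.678, 0.3196, 0.3738]
orientation: [-0.062, 0.727, -0.684, 0.025]
wrist_force: [-0.5, -0.1, 0.5]
width: 0.998
```

```bash
python3 st.py
```

```text
7.35 [ 0.351  0.816  1.221  1.841  0.011 -1.28 ] [0.678  0.3196 0.3738] z [ 0.122   0.0563 -0.9909] ybearing -176.7 F [-0.5 -0.1  0.5] w 0.998
```

Emit:
move_arm(commands=[{"xyz": [-1,-0.5,-0.5],"twist": -1},{"xyz": [-1.5,-0.7,-1],"twist": -2},{"xyz": [-1.5,-0.7,-1.5],"twist": -3},{"xyz": [-1.5,-0.7,-1.5],"twist": -4},{"xyz": [-1.5,-0.7,-1.5],"twist": -5},{"xyz": [-1.5,-0.7,-1.5],"twist": -6},{"xyz": [-1.5,-0.7,-1.5],"twist": -7},{"xyz": [-1.5,-0.7,-1.5],"twist": -8},{"xyz": [-1.5,-0.7,-1.5],"twist": -9},{"xyz": [-1.5,-0.7,-1.5],"twist": -10},{"xyz": [-1.5,-0.7,-1.5],"twist": -11},{"xyz": [-1.5,-0.7,-1.5],"twist": -12},{"xyz": [-1.5,-0.7,-1.5],"twist": -13},{"xyz": [-1.5,-0.7,-1.5],"twist": -14},{"xyz": [-1.5,-0.7,-1.5],"twist": -15},{"xyz": [-1.5,-0.7,-1.5],"twist": -16},{"xyz": [-1.5,-0.7,-1.5],"twist": -17},{"xyz": [-1.5,-0.7,-1.5],"twist": -17.5}])

```text
clock: 9.6
eef_pos: [0.6032, 0.2844, 0.3003]
orientation: [-0.022, 0.653, 0.755, -0.062]
wrist_force: [0.3, 0.2, -0.4]
width: 0.996
```

```bash
python3 st.py
```

```text
9.6 [ 0.356  0.805  0.986  1.883 -0.022  1.783] [0.6032 0.2844 0.3003] z [-0.1148 -0.0656 -0.9912] ybearing 8.1 F [ 0.3  0.2 -0.4] w 0.996
```

Emit:
move_arm(commands=[{"xyz": [6,2.5,0],"twist": 0},{"xyz": [6,2.5,0],"twist": 0},{"xyz": [6,2.5,0],"twist": 0},{"xyz": [6,2.5,0],"twist": 0},{"xyz": [6,2.5,0],"twist": 0},{"xyz": [6,2.5,0],"twist": 0},{"xyz": [6,2.5,0],"twist": 0},{"xyz": [6,2.5,0],"twist": 0}])

```text
clock: 10.6
eef_pos: [0.5715, 0.2636, 0.3569]
orientation: [-0.033, 0.652, 0.753, -0.078]
wrist_force: [0.8, -0.0, -0.6]
width: 1.0
```

```bash
python3 st.py
```

```text
10.6 [ 0.341  0.843  1.22   2.115 -0.02   1.77 ] [0.5715 0.2636 0.3569] z [-0.1506 -0.0742 -0.9858] ybearing 8.0 F [ 0.8 -0.  -0.6] w 1.0
```

```bash
cat > kin.py <<'E'
import numpy as np
from scipy.optimize import least_squares
D=np.array([[-1.371304,.378019,.0797807,1.2744,.175189,-.547056,.230446],
[-.693,.721,1.22,2.115,.5111,-.3396,.43267],[-.709,.744,1.22,2.115,.50973,-.34901,.41832],
[.349,.271,.36,1.592,.4844,.2462,.3985],[.351,.816,1.221,1.841,.678,.3196,.3738],
[.356,.805,.986,1.883,.6032,.2844,.3003],[.341,.843,1.22,2.115,.5715,.2636,.3569]])
def fk(p,q2,q3,q4):
    a,h,L1,L2,L3,b1,b2=p; P=q2-q3+q4
    return a+L1*np.sin(q2+b1)+L2*np.cos(q2-q3+b2)+L3*np.cos(P), h+L1*np.cos(q2+b1)-L2*np.sin(q2-q3+b2)-L3*np.sin(P)
rho=D[:,4]*np.cos(D[:,0])+D[:,5]*np.sin(D[:,0])
lat=-D[:,4]*np.sin(D[:,0])+D[:,5]*np.cos(D[:,0])
f=lambda p:np.r_[np.subtract(fk(p,*D[:,1:4].T),(rho,D[:,6])).ravel(),1e-3*(p-[0,.2,.4,.3,.2,0,0])]
p=least_squares(f,[0,.2,.4,.3,.2,0,0]).x
if __name__=="__main__":
    print(p.round(3),np.abs(f(p)).max(),lat.round(3))
    for j2 in np.arange(.2,1.5,.1):
        print(j2.round(2),"pitch",[(d,np.round(fk(p,j2,1.22,np.pi/2+np.radians(d)+1.22-j2),3).tolist(),round(np.pi/2+np.radians(d)+1.22-j2,2)) for d in(10,0)])
E
python3 kin.py; python3 - <<'E'
from h import *
# dispenser top, centrifuge top edge
print(tri(ray("scene",(470,150)),ray("side",(135,207))))
E
```

```text
[-0.001  0.259  0.498  0.391  0.448  0.002 -0.188] 0.0002480208495565619 [0.063 0.065 0.067 0.066 0.067 0.056 0.057]
0.2 pitch [(10, [0.16, 0.671], np.float64(2.77)), (0, [0.238, 0.664], np.float64(2.59))]
0.3 pitch [(10, [0.244, 0.643], np.float64(2.67)), (0, [0.322, 0.636], np.float64(2.49))]
0.4 pitch [(10, [0.324, 0.607], np.float64(2.57)), (0, [0.402, 0.6], np.float64(2.39))]
0.5 pitch [(10, [0.401, 0.562], np.float64(2.47)), (0, [0.479, 0.556], np.float64(2.29))]
0.6 pitch [(10, [0.473, 0.511], np.float64(2.37)), (0, [0.551, 0.504], np.float64(2.19))]
0.7 pitch [(10, [0.54, 0.452], np.float64(2.27)), (0, [0.617, 0.445], np.float64(2.09))]
0.8 pitch [(10, [0.6, 0.387], np.float64(2.17)), (0, [0.678, 0.38], np.float64(1.99))]
0.9 pitch [(10, [0.653, 0.317], np.float64(2.07)), (0, [0.731, 0.31], np.float64(1.89))]
1.0 pitch [(10, [0.699, 0.241], np.float64(1.97)), (0, [0.777, 0.234], np.float64(1.79))]
1.1 pitch [(10, [0.738, 0.161], np.float64(1.87)), (0, [0.815, 0.154], np.float64(1.69))]
1.2 pitch [(10, [0.768, 0.078], np.float64(1.77)), (0, [0.846, 0.071], np.float64(1.59))]
1.3 pitch [(10, [0.79, -0.008], np.float64(1.67)), (0, [0.867, -0.015], np.float64(1.49))]
1.4 pitch [(10, [0.803, -0.096], np.float64(1.57)), (0, [0.88, -0.102], np.float64(1.39))]
(array([0.7631476 , 0.30584987, 0.1801119 ]), np.float64(0.023214614376295607))
```

Emit:
move_arm(commands=[{"xyz": [-1,-1,-1],"twist": -0.7},{"xyz": [-1,-2,-2],"twist": -1.4},{"xyz": [-1,-2.6,-2.4],"twist": -2},{"xyz": [0,-2.6,-2.4],"twist": -2},{"xyz": [1,-2.6,-2.4],"twist": -2},{"xyz": [1.5,-2.6,-2.4],"twist": -2},{"xyz": [1.5,-2.6,-2.4],"twist": -2}])

```text
clock: 11.48
eef_pos: [0.6474, 0.133, 0.2348]
orientation: [-0.046, 0.773, 0.628, -0.072]
wrist_force: [0.9, -0.1, -0.5]
width: 1.0
```

```bash
python3 st.py
```

```text
11.47 [ 0.107  0.776  0.749  1.714 -0.     1.884] [0.6474 0.133  0.2348] z [-0.169  -0.0183 -0.9854] ybearing -12.1 F [ 0.9 -0.1 -0.5] w 1.0
```

Emit:
move_arm(commands=[{"xyz": [5,0.7,0],"twist": 0},{"xyz": [5,0.7,0],"twist": 0},{"xyz": [5,0.7,0],"twist": 0},{"xyz": [5,0.7,0],"twist": 0},{"xyz": [5,0.7,0],"twist": 0},{"xyz": [5,0.7,0],"twist": 0}])

```text
clock: 12.22
eef_pos: [0.6221, 0.1204, 0.3247]
orientation: [-0.062, 0.772, 0.627, -0.091]
wrist_force: [0.2, -0.2, -0.8]
width: 1.001
```

```bash
python3 st.py
```

```text
12.22 [9.000e-02 8.940e-01 1.218e+00 2.115e+00 1.000e-03 1.868e+00] [0.6221 0.1204 0.3247] z [-0.2172 -0.0183 -0.976 ] ybearing -12.2 F [ 0.2 -0.2 -0.8] w 1.001
```

Emit:
move_arm(commands=[{"xyz": [-0.4,0,-1],"twist": 0},{"xyz": [-0.4,0,-2.1],"twist": 0},{"xyz": [-0.4,0,-2.1],"twist": 0},{"xyz": [0.6,0,-2.1],"twist": 0},{"xyz": [0.6,0,-2.1],"twist": 0}])

```text
clock: 12.85
eef_pos: [0.6501, 0.1198, 0.2119]
orientation: [-0.066, 0.771, 0.626, -0.097]
wrist_force: [0.6, 0.3, 0.2]
width: 0.997
```

Emit:
move_arm(commands=[{"xyz": [2.2,0.2,0],"twist": 0},{"xyz": [2.2,0.2,0],"twist": 0},{"xyz": [2.2,0.2,0],"twist": 0},{"xyz": [2.2,0.2,0],"twist": 0}])

```text
clock: 13.35
eef_pos: [0.6275, 0.1093, 0.2806]
orientation: [-0.083, 0.768, 0.624, -0.118]
wrist_force: [-0.3, -0.2, 1.2]
width: 1.002
```

```bash
python3 st.py
```

```text
13.35 [7.200e-02 9.650e-01 1.221e+00 2.116e+00 1.000e-03 1.850e+00] [0.6275 0.1093 0.2806] z [-0.2842 -0.0193 -0.9586] ybearing -12.5 F [-0.3 -0.2  1.2] w 1.002
```

```bash
cat > sim.py <<'E'
from kin import *
lo=np.array([-.84,-1.02,-1.77]);hi=np.array([1.66,1.22,2.12])
def F(q): return np.array([*fk(p,*q),q[0]-q[1]+q[2]])
def J(q): return np.array([(F(q+d)-F(q-d))/2e-4 for d in np.eye(3)*1e-4]).T
def solve(q,t,lam,n,cap=None):
    q=np.array(q,float)
    for _ in range(n):
        e=t-F(q); j=J(q)
        q=np.clip(q+j.T@np.linalg.solve(j@j.T+lam**2*np.eye(3),e),lo,hi)
    return q
if __name__=="__main__":
    C=[((.721,1.22,2.115),.25,0,"744 lim lim"),((.271,.36,1.592),.269,.025,".816 1.22 1.841"),((.805,.986,1.883),.325,0,".843 lim lim"),((.776,.749,1.714),.25,0,".894 lim lim"),((.85,.80,1.76),.11,0,".965 lim lim")]
    for lam in(.01,.05,.1,.2):
        for n in(20,200):
            print(lam,n,[solve(q,F(np.array(q))+[dr,dz,0],lam,n).round(3).tolist() for q,dr,dz,_ in C])
    for d in(-16,0):
        for j2 in(-.2,0,.2,.4,.6): 
            q=[j2,-1.02,np.pi/2+np.radians(d)-1.02-j2];print(d,j2,round(q[2],2),F(np.array(q)).round(3))
E
python3 sim.py
```

```text
0.01 20 [[0.407, 0.742, 1.953], [0.428, 0.573, 1.648], [1.66, 1.22, 2.12], [1.66, 1.22, 2.12], [1.66, 1.22, 2.12]]
0.01 200 [[0.407, 0.742, 1.953], [0.428, 0.573, 1.648], [1.66, 1.22, 2.12], [1.66, 1.22, 2.12], [1.66, 1.22, 2.12]]
0.05 20 [[1.117, 1.22, 2.12], [1.101, 1.22, 2.12], [1.296, 1.22, 2.12], [1.457, 1.22, 2.12], [1.279, 1.22, 2.12]]
0.05 200 [[1.14, 1.22, 2.12], [1.101, 1.22, 2.12], [1.296, 1.22, 2.12], [1.352, 1.22, 2.12], [1.279, 1.22, 2.12]]
0.1 20 [[1.035, 1.22, 2.12], [0.935, 1.22, 2.08], [1.255, 1.22, 2.12], [1.249, 1.22, 2.12], [1.154, 1.22, 2.053]]
0.1 200 [[1.035, 1.22, 2.12], [0.935, 1.22, 2.08], [1.255, 1.22, 2.12], [1.249, 1.22, 2.12], [1.154, 1.22, 2.053]]
0.2 20 [[0.921, 1.22, 2.006], [0.855, 1.22, 1.915], [1.112, 1.22, 1.931], [1.133, 1.22, 1.91], [1.1, 1.22, 1.96]]
0.2 200 [[0.921, 1.22, 2.006], [0.855, 1.22, 1.915], [1.112, 1.22, 1.931], [1.133, 1.22, 1.91], [1.1, 1.22, 1.96]]
-16 -0.2 0.47 [0.339 0.086 1.292]
-16 0 0.27 [0.386 0.038 1.292]
-16 0.2 0.07 [ 0.423 -0.019  1.292]
-16 0.4 -0.13 [ 0.447 -0.082  1.292]
-16 0.6 -0.33 [ 0.458 -0.148  1.292]
0 -0.2 0.75 [0.216 0.069 1.571]
0 0 0.55 [0.263 0.02  1.571]
0 0.2 0.35 [ 0.299 -0.036  1.571]
0 0.4 0.15 [ 0.323 -0.099  1.571]
0 0.6 -0.05 [ 0.335 -0.165  1.571]
```

```bash
python3 - <<'E'
from sim import *
for j2 in(-.1,.1,.3,.5):
    q=np.array([j2,j2+.2,1.86+.2]); print(j2,F(q).round(3))
    for dr,dz in((0,.1),(0,.2),(-.1,.1),(-.1,0),(.1,.1),(.1,0)):
        print("  ",dr,dz,[(s.round(2).tolist(),np.degrees(F(s)[2]-1.86).round(1)) for s in(solve(q,F(q)+[dr,dz,0],l,200) for l in(.05,.1,.2))])
E
```

```text
-0.1 [0.184 0.473 1.86 ]
   0 0.1 [([0.05, 0.59, 2.12], np.float64(-16.4)), ([0.03, 0.54, 2.12], np.float64(-14.3)), ([-0.01, 0.43, 2.12], np.float64(-10.5))]
   0 0.2 [([0.37, 1.22, 2.12], np.float64(-33.6)), ([0.21, 1.21, 2.12], np.float64(-42.5)), ([0.1, 0.83, 2.12], np.float64(-26.7))]
   -0.1 0.1 [([-0.14, 0.43, 2.12], np.float64(-17.9)), ([-0.16, 0.39, 2.12], np.float64(-16.2)), ([-0.19, 0.29, 2.12], np.float64(-12.3))]
   -0.1 0 [([-0.29, -0.04, 2.11], np.float64(0.0)), ([-0.29, -0.04, 2.11], np.float64(0.0)), ([-0.29, -0.04, 2.11], np.float64(-0.0))]
   0.1 0.1 [([0.39, 1.22, 2.12], np.float64(-32.7)), ([0.25, 0.82, 2.12], np.float64(-17.7)), ([0.19, 0.64, 2.12], np.float64(-11.3))]
   0.1 0 [([0.1, 0.3, 2.06], np.float64(0.0)), ([0.1, 0.3, 2.06], np.float64(0.0)), ([0.1, 0.3, 2.06], np.float64(-0.0))]
0.1 [0.283 0.473 1.86 ]
   0 0.1 [([0.39, 1.22, 2.12], np.float64(-32.8)), ([0.25, 0.82, 2.12], np.float64(-17.6)), ([0.18, 0.64, 2.12], np.float64(-11.3))]
   0 0.2 [([0.52, 1.22, 2.12], np.float64(-25.4)), ([0.35, 1.22, 2.12], np.float64(-35.0)), ([0.25, 0.96, 2.12], np.float
[... 1460 characters left out ...]
7)), ([0.54, 0.98, 2.12], np.float64(-10.2))]
   0 0.2 [([0.78, 1.22, 2.12], np.float64(-10.4)), ([0.61, 1.22, 2.12], np.float64(-20.0)), ([0.52, 1.12, 2.12], np.float64(-19.3))]
   -0.1 0.1 [([0.37, 0.8, 2.12], np.float64(-9.5)), ([0.35, 0.75, 2.12], np.float64(-8.0)), ([0.33, 0.68, 2.12], np.float64(-5.4))]
   -0.1 0 [([0.25, 0.33, 1.94], np.float64(0.0)), ([0.25, 0.33, 1.94], np.float64(0.0)), ([0.25, 0.33, 1.94], np.float64(0.0))]
   0.1 0.1 [([0.91, 1.22, 2.12], np.float64(-2.7)), ([0.77, 1.22, 2.12], np.float64(-11.0)), ([0.7, 1.18, 2.12], np.float64(-12.6))]
   0.1 0 [([0.86, 1.22, 2.12], np.float64(-5.6)), ([0.8, 1.22, 2.12], np.float64(-9.0)), ([0.75, 1.11, 2.12], np.float64(-5.4))]
```

Emit:
move_arm(commands=[{"xyz": [-2.5,-0.2,0.5],"twist": 0},{"xyz": [-5,-0.35,1.5],"twist": 0},{"xyz": [-5,-0.35,3.2],"twist": 0},{"xyz": [-5,-0.35,3.2],"twist": 0},{"xyz": [-5,-0.35,3.2],"twist": 0},{"xyz": [-5,-0.35,3.2],"twist": 0},{"xyz": [-5,-0.35,3.2],"twist": 0}])

```text
clock: 14.22
eef_pos: [0.3765, 0.0922, 0.4447]
orientation: [-0.08, 0.769, 0.624, -0.114]
wrist_force: [-0.2, -0.1, 0.6]
width: 1.003
```

```bash
python3 st.py
```

```text
14.22 [7.500e-02 2.870e-01 4.640e-01 2.026e+00 2.000e-03 1.852e+00] [0.3765 0.0922 0.4447] z [-0.2746 -0.0186 -0.9614] ybearing -12.4 F [-0.2 -0.1  0.6] w 1.003
```

Emit:
move_arm(commands=[{"xyz": [0,0,2.2],"twist": 0},{"xyz": [0,0,2.2],"twist": 0},{"xyz": [0,0,2.2],"twist": 0},{"xyz": [0,0,2.2],"twist": 0}])

```text
clock: 14.72
eef_pos: [0.3612, 0.0889, 0.4918]
orientation: [-0.067, 0.771, 0.626, -0.093]
wrist_force: [-0.5, -0.2, 0.1]
width: 0.999
```

```bash
python3 st.py
```

```text
14.72 [6.900e-02 2.560e-01 5.700e-01 2.114e+00 2.000e-03 1.846e+00] [0.3612 0.0889 0.4918] z [-0.227  -0.0135 -0.9738] ybearing -12.2 F [-0.5 -0.2  0.1] w 0.999
```

Emit:
move_arm(commands=[{"xyz": [0,0,4],"twist": 0},{"xyz": [0,0,4],"twist": 0},{"xyz": [0,0,4],"twist": 0},{"xyz": [0,0,4],"twist": 0}])

```text
clock: 15.22
eef_pos: [0.3369, 0.0834, 0.5121]
orientation: [-0.053, 0.773, 0.628, -0.073]
wrist_force: [0.3, 0.3, 0.3]
width: 1.001
```

```bash
python3 st.py
```

```text
15.22 [5.800e-02 1.800e-01 5.430e-01 2.114e+00 1.000e-03 1.836e+00] [0.3369 0.0834 0.5121] z [-0.1794 -0.0092 -0.9837] ybearing -12.1 F [0.3 0.3 0.3] w 1.001
```

Emit:
move_arm(commands=[{"xyz": [1,0,4],"twist": 0},{"xyz": [1,0,4],"twist": 0},{"xyz": [1,0,4],"twist": 0}])

```text
clock: 15.6
eef_pos: [0.3514, 0.0788, 0.5256]
orientation: [-0.038, 0.775, 0.629, -0.051]
wrist_force: [1.1, -1.1, 0.1]
width: 1.0
```

```bash
python3 st.py
```

```text
15.6 [0.044 0.183 0.598 2.115 0.    1.822] [0.3514 0.0788 0.5256] z [-0.1275 -0.0054 -0.9918] ybearing -12.0 F [ 1.1 -1.1  0.1] w 1.0
```

Emit:
move_arm(commands=[{"xyz": [1,0,4],"twist": 0},{"xyz": [1,0,4],"twist": 0},{"xyz": [1,0,4],"twist": 0}])

```text
clock: 15.98
eef_pos: [0.3652, 0.0745, 0.5394]
orientation: [-0.023, 0.776, 0.63, -0.03]
wrist_force: [0.0, -1.1, -1.2]
width: 0.996
```

Emit:
move_arm(commands=[{"xyz": [1,0,4],"twist": 0},{"xyz": [1,0,4],"twist": 0},{"xyz": [1,0,4],"twist": 0}])

```text
clock: 16.35
eef_pos: [0.3787, 0.0704, 0.5541]
orientation: [-0.007, 0.777, 0.63, -0.009]
wrist_force: [0.1, -0.1, -0.5]
width: 0.999
```

```bash
python3 st.py
```

```text
16.35 [1.800e-02 1.890e-01 7.110e-01 2.115e+00 1.000e-03 1.797e+00] [0.3787 0.0704 0.5541] z [-2.230e-02  2.000e-04 -9.998e-01] ybearing -11.9 F [ 0.1 -0.1 -0.5] w 0.999
```

Emit:
move_arm(commands=[{"xyz": [1,0,2],"twist": 0},{"xyz": [2,2,-2.5],"twist": 0},{"xyz": [2,2.5,-3],"twist": 0},{"xyz": [3,3.7,-4],"twist": 0},{"xyz": [3,3.7,-5],"twist": 0},{"xyz": [3,3.7,-6],"twist": 0},{"xyz": [3,3.7,-6.6],"twist": 0},{"xyz": [3,3.7,-6.6],"twist": 0},{"xyz": [3,3.7,-6.6],"twist": 0},{"xyz": [3,3.7,-6.6],"twist": 0}])

```text
clock: 17.6
eef_pos: [0.5289, 0.2552, 0.2254]
orientation: [-0.007, 0.777, 0.63, -0.008]
wrist_force: [-0.7, 0.4, 0.9]
width: 1.001
```

```bash
python3 st.py; python3 - <<'E'
from h import *
import cv2
s=state(); im=vision.camera("wrist"); cv2.imwrite("pics/w1.png",im)
np.save("w1.npy",s,allow_pickle=True)
E
```

```text
17.6 [0.338 0.423 0.134 1.302 0.007 2.116] [0.5289 0.2552 0.2254] z [-2.150e-02  3.000e-04 -9.998e-01] ybearing -11.9 F [-0.7  0.4  0.9] w 1.001
```

View pics/w1.png

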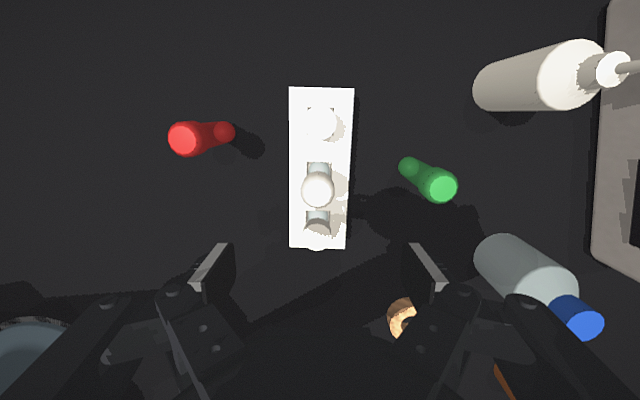

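The wrist view shows the long tube's cap at about (318,189), in the middle of the rack. Red and green look-alikes stand on either side, clear of the fingers.

```bash
python3 - <<'E'
from h import *
import cv2
s=np.load("w1.npy",allow_pickle=True).item()
g=cv2.cvtColor(cv2.imread("pics/w1.png"),cv2.COLOR_BGR2GRAY)
print([c[0] for c in [cv2.HoughCircles(g[150:230,280:360],cv2.HOUGH_GRADIENT,1,20,param1=80,param2=10,minRadius=12,maxRadius=24)] if c is not None])
for uv in((318,189),(318,186),(320,122)): print(plane("wrist",uv,.124,s))
A=rot(s["orientation"]); print(A.round(3))
print("grasp pt",s["eef_pos"]+A[:,2]*r.hold_point_z)
E
```

```text
[array([[36.5, 41.5, 16.6],
       [55.5, 34.5, 12.7],
       [28.5, 74.5, 20.1],
       [50.5, 64.5, 13.2]], dtype=float32)]
[0.52849545 0.26213948 0.124     ]
[0.52907176 0.26487822 0.124     ]
[0.54220678 0.31910166 0.124     ]
[[ 0.206  0.978 -0.022]
 [ 0.978 -0.206  0.   ]
 [-0.004 -0.021 -1.   ]]
grasp pt [0.52927726 0.25516286 0.24409634]
```

Emit:
move_arm(commands=[{"xyz": [0,0.08,-0.9],"twist": 0},{"xyz": [0,0.08,-1.7],"twist": 0},{"xyz": [0,0.08,-2.3],"twist": 0},{"xyz": [0,0.08,-2.58],"twist": 0},{"xyz": [0,0.08,-2.58],"twist": 0}])

```text
clock: 18.27
eef_pos: [0.53, 0.2592, 0.0983]
orientation: [-0.006, 0.777, 0.63, -0.007]
wrist_force: [-0.4, -0.1, -0.0]
width: 1.003
```

Emit:
move_arm(commands=[{"xyz": [0,0,0],"twist": 0},{"xyz": [0,0,0],"twist": 0},{"xyz": [0,0,0],"twist": 0},{"xyz": [0,0,0],"twist": 0},{"xyz": [0,0,0],"twist": 0}], claw=1, squeeze=40)

```text
clock: 18.9
eef_pos: [0.5305, 0.2595, 0.0991]
orientation: [-0.006, 0.777, 0.63, -0.006]
wrist_force: [-0.6, 0.0, 6.6]
width: 0.358
```

```bash
python3 st.py
```

```text
18.9 [ 0.343  0.489 -0.096  1.001  0.008  2.122] [0.5305 0.2595 0.0991] z [-0.0173  0.0021 -0.9998] ybearing -11.9 F [-0.6  0.   6.6] w 0.358
```

Emit:
move_arm(commands=[{"xyz": [0,0,0],"twist": 0},{"xyz": [0,0,0.15],"twist": 0},{"xyz": [0,0,0.15],"twist": 0}], claw=0.45)

```text
clock: 19.27
eef_pos: [0.531, 0.2597, 0.1073]
orientation: [-0.006, 0.777, 0.63, -0.006]
wrist_force: [0.0, -0.1, -0.4]
width: 0.552
```

Emit:
move_arm(commands=[{"xyz": [0,0,0],"twist": 0},{"xyz": [0,0,0],"twist": 0},{"xyz": [0,0,0],"twist": 0}], claw=1, squeeze=40)

```text
clock: 19.65
eef_pos: [0.5311, 0.2597, 0.1074]
orientation: [-0.006, 0.777, 0.63, -0.005]
wrist_force: [-0.3, 0.2, 1.6]
width: 0.359
```

Emit:
move_arm(commands=[{"xyz": [0,0,0.3],"twist": 0},{"xyz": [0,0,0.8],"twist": 0},{"xyz": [0,0,1.5],"twist": 0},{"xyz": [0,0,2.3],"twist": 0},{"xyz": [0,0,3.1],"twist": 0},{"xyz": [0,0,3.1],"twist": 0}])

```text
clock: 20.4
eef_pos: [0.5331, 0.2605, 0.2671]
orientation: [-0.005, 0.777, 0.63, -0.002]
wrist_force: [-0.7, 0.2, -1.6]
width: 0.357
```

```bash
python3 st.py; python3 - <<'E'
from h import *
import cv2
cv2.imwrite("pics/s2.png",cv2.resize(vision.camera("scene")[60:260,280:480],(600,600)))
E
```

```text
20.4 [0.344 0.418 0.234 1.393 0.008 2.122] [0.5331 0.2605 0.2671] z [-0.0083  0.0052 -1.    ] ybearing -11.9 F [-0.7  0.2 -1.6] w 0.357
```

View pics/s2.png

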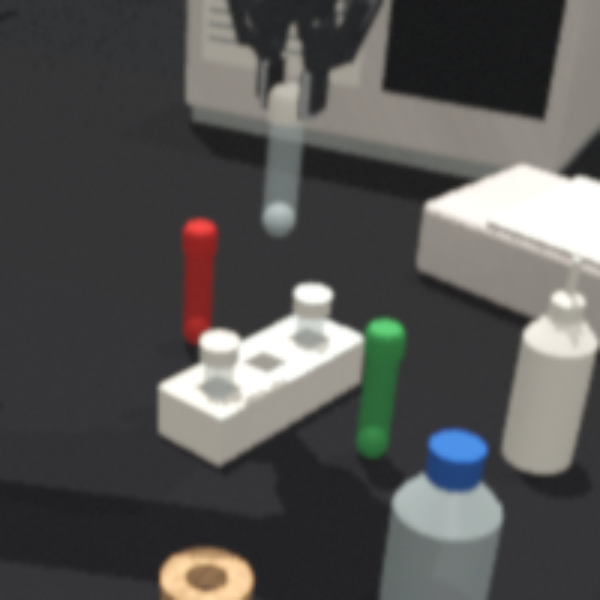

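Emit:
move_arm(commands=[{"xyz": [0.1,-0.4,0],"twist": 0},{"xyz": [0.2,-1.3,0],"twist": 0},{"xyz": [0.3,-2.4,0],"twist": 0},{"xyz": [0.4,-3.5,0],"twist": 0},{"xyz": [0.5,-4.6,0],"twist": 0},{"xyz": [0.6,-5.7,0],"twist": 0},{"xyz": [0.7,-6.8,0],"twist": 0},{"xyz": [0.8,-7.9,0],"twist": 0},{"xyz": [0.85,-9,0],"twist": 0},{"xyz": [0.9,-9.9,-0.2],"twist": 0},{"xyz": [0.94,-10.4,-0.4],"twist": 0},{"xyz": [0.94,-10.5,-0.4],"twist": 0},{"xyz": [0.94,-10.5,-0.4],"twist": 0}])

```text
clock: 22.08
eef_pos: [0.579, -0.2639, 0.2445]
orientation: [-0.006, 0.777, 0.63, -0.003]
wrist_force: [0.7, 0.4, -0.7]
width: 0.357
```

```bash
python3 st.py; python3 - <<'E'
from h import *
import cv2
a=vision.camera("scene");b=vision.camera("side")
cv2.imwrite("a3.png",a);cv2.imwrite("b3.png",b)
A=cv2.resize(a[200:360,180:340],(400*1,400),interpolation=cv2.INTER_CUBIC);B=cv2.resize(b[60:190,320:450],(400,400),interpolation=cv2.INTER_CUBIC)
cv2.imwrite("pics/c3.png",np.hstack([A,B]))
E
```

```text
22.07 [-0.526  0.523  0.342  1.403 -0.002  1.252] [ 0.579  -0.2639  0.2445] z [-0.0125  0.0051 -0.9999] ybearing -11.9 F [ 0.7  0.4 -0.7] w 0.357
```

View pics/c3.png

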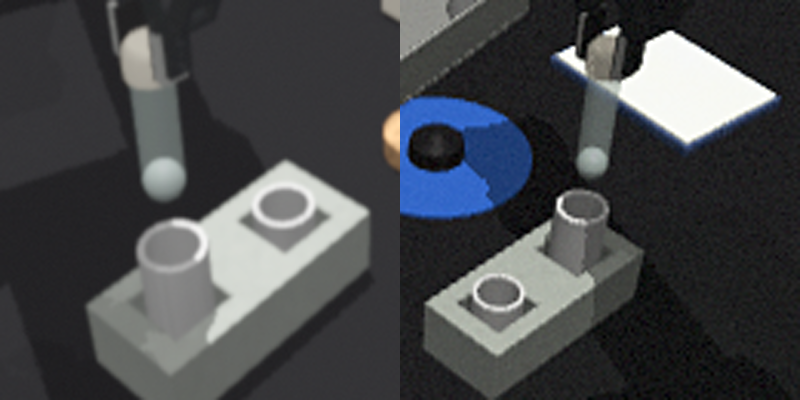

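The tube hangs above the deep cup. Its round bottom is at scene (245.6,271.6) / side (382.4,113.0), and the rim centre is at scene (249.6,298.0) / side (379.1,127.6).

```bash
python3 - <<'E'
from h import *
B=tri(ray("scene",(245.6,271.6)),ray("side",(382.4,113)));C=tri(ray("scene",(249.6,298)),ray("side",(379.1,127.6)))
print(B,C,C[0]-B[0])
z=.1445+.013
print([plane(n,u,z).round(4) for n,u in(("scene",(245.6,271.6)),("side",(382.4,113)))],[plane(n,u,.106).round(4) for n,u in(("scene",(249.6,298)),("side",(379.1,127.6)))])
E
```

```text
(array([ 0.57688663, -0.26405588,  0.15604648]), np.float64(0.001908776086200739)) (array([ 0.58118271, -0.26794379,  0.10436667]), np.float64(0.0012203875312696794)) [ 0.00429608 -0.00388791 -0.05167982]
[array([ 0.5771, -0.2656,  0.1575]), array([ 0.5767, -0.2615,  0.1575])] [array([ 0.5818, -0.2693,  0.106 ]), array([ 0.5807, -0.2657,  0.106 ])]
```

Emit:
move_arm(commands=[{"xyz": [0.09,-0.08,0],"twist": 0},{"xyz": [0.09,-0.08,-0.2],"twist": 0},{"xyz": [0.09,-0.08,-0.5],"twist": 0},{"xyz": [0.09,-0.08,-0.8],"twist": 0},{"xyz": [0.09,-0.08,-1.1],"twist": 0},{"xyz": [0.09,-0.08,-1.3],"twist": 0},{"xyz": [0.09,-0.08,-1.3],"twist": 0}])

```text
clock: 23.05
eef_pos: [0.5833, -0.267, 0.1791]
orientation: [-0.006, 0.776, 0.631, -0.003]
wrist_force: [0.7, -0.0, -0.3]
width: 0.354
```

```bash
python3 st.py; python3 - <<'E'
from h import *
import cv2
a=vision.camera("scene");b=vision.camera("side")
A=cv2.resize(a[200:360,180:340],(400*1,400),interpolation=cv2.INTER_CUBIC);B=cv2.resize(b[60:190,320:450],(400,400),interpolation=cv2.INTER_CUBIC)
cv2.imwrite("pics/c4.png",np.hstack([A,B]))
E
```

```text
23.05 [-0.527  0.546  0.211  1.25  -0.002  1.25 ] [ 0.5833 -0.267   0.1791] z [-0.0132  0.0052 -0.9999] ybearing -11.8 F [ 0.7 -0.  -0.3] w 0.354
```

View pics/c4.png

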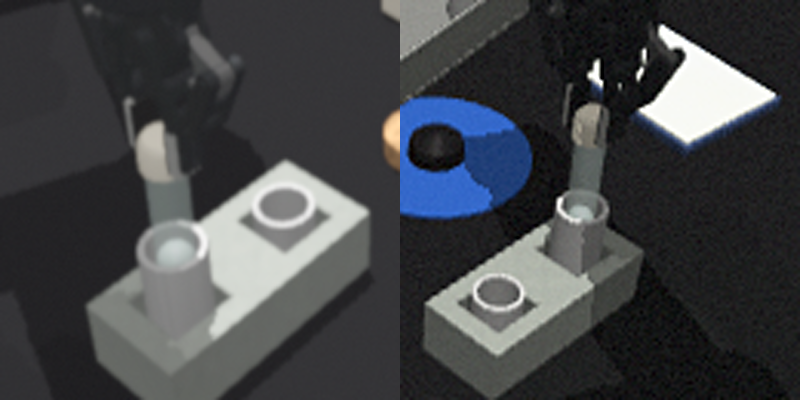

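The tube is entering the cup centrally in both views.

Emit:
move_arm(commands=[{"xyz": [0,0,-0.3],"twist": 0},{"xyz": [0,0,-0.6],"twist": 0},{"xyz": [0,0,-0.9],"twist": 0},{"xyz": [0,0,-1.1],"twist": 0},{"xyz": [0,0,-1.22],"twist": 0},{"xyz": [0,0,-1.26],"twist": 0}])

```text
clock: 23.9
eef_pos: [0.584, -0.2674, 0.1172]
orientation: [-0.005, 0.776, 0.631, -0.003]
wrist_force: [0.8, 0.6, -0.0]
width: 0.351
```

Emit:
move_arm(commands=[{"xyz": [0,0,-0.03],"twist": 0},{"xyz": [0,0,-0.06],"twist": 0},{"xyz": [0,0,-0.06],"twist": 0}])

```text
clock: 24.28
eef_pos: [0.5841, -0.2674, 0.1144]
orientation: [-0.005, 0.776, 0.631, -0.003]
wrist_force: [-0.4, 0.8, -0.4]
width: 0.353
```

Emit:
move_arm(commands=[{"xyz": [-0.03,0,-0.03],"twist": 0},{"xyz": [-0.03,0,-0.06],"twist": 0},{"xyz": [-0.03,0,-0.06],"twist": 0}])

```text
clock: 24.65
eef_pos: [0.5834, -0.2681, 0.1132]
orientation: [-0.004, 0.776, 0.63, -0.003]
wrist_force: [-0.8, -0.2, 6.7]
width: 0.355
```

Emit:
move_arm(commands=[{"xyz": [0,0,-0.02],"twist": 0},{"xyz": [0,0,-0.04],"twist": 0}])

```text
clock: 24.9
eef_pos: [0.5837, -0.2686, 0.1131]
orientation: [-0.003, 0.776, 0.63, -0.003]
wrist_force: [-3.0, 0.6, 13.6]
width: 0.357
```

Emit:
move_arm(commands=[{"xyz": [0,0,0.02],"twist": 0},{"xyz": [0,0,0.02],"twist": 0},{"xyz": [0,0,0.02],"twist": 0},{"xyz": [0,0,0.02],"twist": 0},{"xyz": [0,0,0.02],"twist": 0}], claw=0)

```text
clock: 25.52
eef_pos: [0.5835, -0.2685, 0.1138]
orientation: [-0.003, 0.776, 0.63, -0.003]
wrist_force: [0.1, 0.2, -0.4]
width: 1.003
```

```bash
python3 st.py; python3 - <<'E'
from h import *
import cv2
a=vision.camera("scene");b=vision.camera("side")
A=cv2.resize(a[200:360,180:340],(400*1,400),interpolation=cv2.INTER_CUBIC);B=cv2.resize(b[60:190,320:450],(400,400),interpolation=cv2.INTER_CUBIC)
cv2.imwrite("pics/c5.png",np.hstack([A,B]))
E
```

```text
25.52 [-0.528  0.572  0.084  1.09  -0.003  1.249] [ 0.5835 -0.2685  0.1138] z [-7.6e-03  8.0e-04 -1.0e+00] ybearing -11.8 F [ 0.1  0.2 -0.4] w 1.003
```

View pics/c5.png

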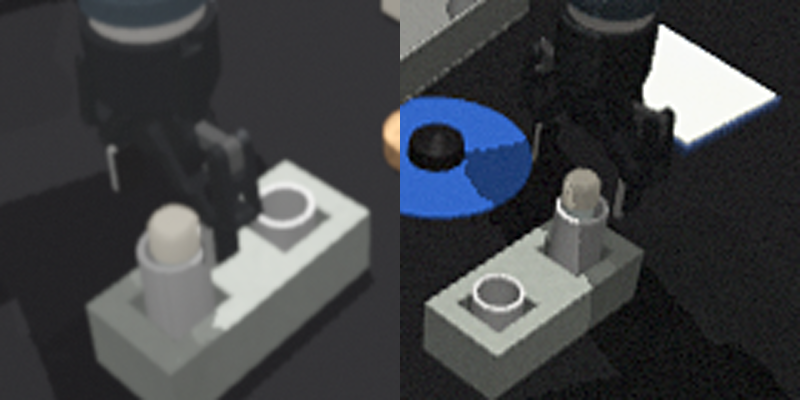

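The tube is seated in the cup and released, with the cap standing out above the rim. Next is the cup.

Emit:
move_arm(commands=[{"xyz": [-0.04,0.01,-0.3],"twist": 0},{"xyz": [-0.04,0.01,-0.6],"twist": 0},{"xyz": [-0.04,0.01,-0.8],"twist": 0},{"xyz": [-0.04,0.01,-0.84],"twist": 0},{"xyz": [-0.04,0.01,-0.84],"twist": 0}])

```text
clock: 26.25
eef_pos: [0.5816, -0.268, 0.0718]
orientation: [-0.003, 0.776, 0.63, -0.003]
wrist_force: [-0.2, -0.2, -0.1]
width: 1.002
```

Emit:
move_arm(commands=[{"xyz": [0,0,0],"twist": 0},{"xyz": [0,0,0],"twist": 0},{"xyz": [0,0,0],"twist": 0},{"xyz": [0,0,0],"twist": 0}], claw=1, squeeze=80)

```text
clock: 26.75
eef_pos: [0.5819, -0.2684, 0.0727]
orientation: [-0.002, 0.776, 0.63, -0.003]
wrist_force: [-0.7, -0.8, 5.0]
width: 0.51
```

```bash
python3 st.py
```

```text
26.75 [-0.529  0.597  0.015  0.995 -0.003  1.248] [ 0.5819 -0.2684  0.0727] z [-0.0066 -0.     -1.    ] ybearing -11.8 F [-0.7 -0.8  5. ] w 0.51
```

Emit:
move_arm(commands=[{"xyz": [0,0,0.2],"twist": 0},{"xyz": [0,0,0.5],"twist": 0},{"xyz": [0,0,0.9],"twist": 0},{"xyz": [0,0,1.4],"twist": 0},{"xyz": [0,0,2],"twist": 0},{"xyz": [0,0,2.6],"twist": 0},{"xyz": [0,0,2.6],"twist": 0}])

```text
clock: 27.62
eef_pos: [0.5837, -0.2693, 0.206]
orientation: [0.001, 0.776, 0.63, -0.001]
wrist_force: [0.5, -0.3, -2.9]
width: 0.515
```

Emit:
move_arm(commands=[{"xyz": [-0.5,0.6,0.6],"twist": 0},{"xyz": [-1,1.2,1.4],"twist": 0},{"xyz": [-1.6,2,2.3],"twist": 0},{"xyz": [-2.2,2.8,3.3],"twist": 0},{"xyz": [-2.8,3.6,4.3],"twist": 0},{"xyz": [-3.4,4.4,5.3],"twist": 0},{"xyz": [-3.9,5,6.2],"twist": 0},{"xyz": [-3.9,5,6.4],"twist": 0},{"xyz": [-3.9,5,6.4],"twist": 0}])

```text
clock: 28.75
eef_pos: [0.389, -0.0188, 0.5274]
orientation: [0.003, 0.776, 0.631, -0.0]
wrist_force: [0.9, 0.8, -4.6]
width: 0.512
```

```bash
python3 st.py
```

```text
28.75 [-0.209  0.125  0.544  1.986 -0.003  1.567] [ 0.389  -0.0188  0.5274] z [ 0.0031 -0.0041 -1.    ] ybearing -11.7 F [ 0.9  0.8 -4.6] w 0.512
```

Emit:
move_arm(commands=[{"xyz": [1,-0.2,4],"twist": 0},{"xyz": [1,-0.2,4],"twist": 0},{"xyz": [1,-0.2,4],"twist": 0},{"xyz": [1,-0.2,4],"twist": 0}])

```text
clock: 29.25
eef_pos: [0.4075, -0.0267, 0.5758]
orientation: [0.023, 0.775, 0.631, 0.017]
wrist_force: [-0.2, 0.5, -3.9]
width: 0.509
```

```bash
python3 st.py
```

```text
29.25 [-2.200e-01  2.070e-01  8.090e-01  2.114e+00 -2.000e-03  1.556e+00] [ 0.4075 -0.0267  0.5758] z [ 0.0566 -0.0144 -0.9983] ybearing -11.7 F [-0.2  0.5 -3.9] w 0.509
```

Emit:
move_arm(commands=[{"xyz": [1,-0.2,4],"twist": 0},{"xyz": [1,-0.2,4],"twist": 0}])

```text
clock: 29.5
eef_pos: [0.4161, -0.0311, 0.5927]
orientation: [0.045, 0.775, 0.63, 0.035]
wrist_force: [0.2, -0.7, -3.7]
width: 0.511
```

```bash
python3 st.py
```

```text
29.5 [-0.227  0.208  0.865  2.115  0.     1.549] [ 0.4161 -0.0311  0.5927] z [ 0.1101 -0.0251 -0.9936] ybearing -11.7 F [ 0.2 -0.7 -3.7] w 0.511
```

Emit:
move_arm(commands=[{"xyz": [2.5,-0.5,8],"twist": 0},{"xyz": [2.5,-0.5,8],"twist": 0}])

```text
clock: 29.75
eef_pos: [0.4311, -0.0369, 0.6084]
orientation: [0.066, 0.773, 0.629, 0.052]
wrist_force: [-0.2, 0.1, -3.4]
width: 0.512
```

```bash
python3 st.py
```

```text
29.75 [-0.234  0.223  0.935  2.115  0.003  1.542] [ 0.4311 -0.0369  0.6084] z [ 0.1637 -0.036  -0.9859] ybearing -11.7 F [-0.2  0.1 -3.4] w 0.512
```

Emit:
move_arm(commands=[{"xyz": [-1,0.2,4],"twist": 0},{"xyz": [-1,0.2,4],"twist": 0}])

```text
clock: 30.0
eef_pos: [0.3924, -0.0306, 0.6333]
orientation: [0.086, 0.771, 0.627, 0.068]
wrist_force: [-0.6, 0.7, -3.6]
width: 0.509
```

Emit:
move_arm(commands=[{"xyz": [-1,0.2,4],"twist": 0},{"xyz": [-1,0.2,4],"twist": 0}])

```text
clock: 30.25
eef_pos: [0.3605, -0.0246, 0.6545]
orientation: [0.107, 0.769, 0.625, 0.084]
wrist_force: [0.0, 0.2, -3.2]
width: 0.511
```

```bash
python3 st.py
```

```text
30.25 [-0.251  0.05   0.869  2.115  0.008  1.526] [ 0.3605 -0.0246  0.6545] z [ 0.264  -0.0594 -0.9627] ybearing -11.7 F [ 0.   0.2 -3.2] w 0.511
```

Emit:
move_arm(commands=[{"xyz": [-1,0.2,4],"twist": 0},{"xyz": [-1,0.2,4],"twist": 0}])

```text
clock: 30.5
eef_pos: [0.3351, -0.0188, 0.673]
orientation: [0.129, 0.765, 0.622, 0.1]
wrist_force: [-0.4, 0.3, -3.1]
width: 0.51
```

Emit:
move_arm(commands=[{"xyz": [-1,0.2,4],"twist": 0},{"xyz": [-1,0.2,4],"twist": 0}])

```text
clock: 30.75
eef_pos: [0.3146, -0.0127, 0.6911]
orientation: [0.151, 0.762, 0.619, 0.116]
wrist_force: [0.3, -0.2, -4.7]
width: 0.508
```

```bash
python3 st.py
```

```text
30.75 [-0.249 -0.063  0.866  2.115  0.006  1.529] [ 0.3146 -0.0127  0.6911] z [ 0.3648 -0.0865 -0.9271] ybearing -11.7 F [ 0.3 -0.2 -4.7] w 0.508
```

Emit:
move_arm(commands=[{"xyz": [0,0,4],"twist": 0},{"xyz": [0,0,4],"twist": 0}])

```text
clock: 31.0
eef_pos: [0.3215, -0.0124, 0.7106]
orientation: [0.174, 0.757, 0.615, 0.133]
wrist_force: [0.4, -1.1, -3.3]
width: 0.509
```

Emit:
move_arm(commands=[{"xyz": [0,0,4],"twist": 0},{"xyz": [0,0,4],"twist": 0}])

```text
clock: 31.25
eef_pos: [0.3276, -0.0124, 0.7299]
orientation: [0.195, 0.752, 0.611, 0.149]
wrist_force: [-0.4, -0.3, -2.8]
width: 0.515
```

```bash
python3 st.py
```

```text
31.25 [-0.229 -0.046  0.995  2.115 -0.003  1.547] [ 0.3276 -0.0124  0.7299] z [ 0.4631 -0.1113 -0.8793] ybearing -11.6 F [-0.4 -0.3 -2.8] w 0.515
```

Emit:
move_arm(commands=[{"xyz": [0,0,4],"twist": 0},{"xyz": [0,0,4],"twist": 0}])

```text
clock: 31.5
eef_pos: [0.3326, -0.0128, 0.7492]
orientation: [0.216, 0.747, 0.607, 0.165]
wrist_force: [-1.0, -0.6, -5.5]
width: 0.51
```

Emit:
move_arm(commands=[{"xyz": [0,0,4],"twist": 0},{"xyz": [0,0,4],"twist": 0}])

```text
clock: 31.75
eef_pos: [0.3366, -0.0133, 0.7684]
orientation: [0.237, 0.74, 0.602, 0.181]
wrist_force: [0.6, -0.3, -3.2]
width: 0.508
```

```bash
python3 st.py
```

```text
31.75 [-0.22  -0.029  1.123  2.115 -0.009  1.553] [ 0.3366 -0.0133  0.7684] z [ 0.5545 -0.1331 -0.8214] ybearing -11.4 F [ 0.6 -0.3 -3.2] w 0.508
```

Emit:
move_arm(commands=[{"xyz": [-1.5,0.3,3],"twist": 0},{"xyz": [-1.5,0.3,3],"twist": 0}])

```text
clock: 32.0
eef_pos: [0.2969, -0.0029, 0.7841]
orientation: [0.258, 0.734, 0.597, 0.196]
wrist_force: [0.2, 0.3, -3.3]
width: 0.514
```

Emit:
move_arm(commands=[{"xyz": [-1,0.2,4],"twist": 0},{"xyz": [-1,0.2,4],"twist": 0}])

```text
clock: 32.25
eef_pos: [0.2823, 0.0026, 0.8027]
orientation: [0.279, 0.726, 0.59, 0.213]
wrist_force: [-0.6, 0.1, -3.4]
width: 0.507
```

```bash
python3 st.py
```

```text
32.25 [-0.162 -0.129  1.132  2.115 -0.049  1.596] [0.2823 0.0026 0.8027] z [ 0.6398 -0.1541 -0.7529] ybearing -11.2 F [-0.6  0.1 -3.4] w 0.507
```

Emit:
move_arm(commands=[{"xyz": [-0.5,0.1,4],"twist": 0},{"xyz": [-0.5,0.1,4],"twist": 0}])

```text
clock: 32.5
eef_pos: [0.2811, 0.0036, 0.8222]
orientation: [0.3, 0.718, 0.585, 0.23]
wrist_force: [-0.8, 0.1, -3.0]
width: 0.513
```

Emit:
move_arm(commands=[{"xyz": [0.2,0,-0.4],"twist": 0},{"xyz": [0.4,0,-0.8],"twist": 0},{"xyz": [0.4,0,-1],"twist": 0},{"xyz": [0.4,0,-1],"twist": 0},{"xyz": [0.4,0,-1],"twist": 0},{"xyz": [0.4,0,-1],"twist": 0}])

```text
clock: 33.25
eef_pos: [0.3014, 0.0035, 0.7727]
orientation: [0.3, 0.718, 0.584, 0.23]
wrist_force: [0.2, 0.9, -3.2]
width: 0.505
```

```bash
python3 st.py; python3 - <<'E'
from h import *
import cv2
s=state();print(s["joint_velocities"].round(3),np.degrees(np.arccos(-rot(s["orientation"])[2,2])))
a=vision.camera("scene");b=vision.camera("wrist")
cv2.imwrite("pics/f.png",np.hstack([cv2.resize(a,(400,250)),cv2.resize(b,(400,250))]))
E
```

```text
33.25 [-0.111 -0.324  0.676  1.8   -0.085  1.629] [0.3014 0.0035 0.7727] z [ 0.6811 -0.1614 -0.7141] ybearing -11.0 F [ 0.2  0.9 -3.2] w 0.505
[ 0.001  0.002 -0.    -0.001 -0.     0.001] 44.42726315173023
```

View pics/f.png

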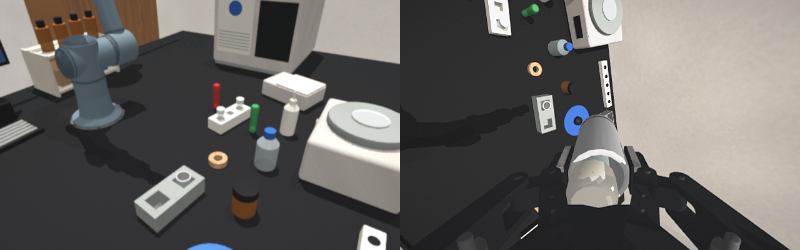

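The final views show the cup held in line with the gripper, with the tube inside. The stand's deep hole is empty and everything else is where it was. The tilt is 44.4° and the joints are still.

```bash
python3 -c "
from bench import r; print(r.finish_job())"
```

```text
the job is handed in; nothing more can be done
None
```

I finished the job and handed it in at about 33.3 s of the 51 s allowed; the interface gives no verdict.

**What I did:** I lifted the long tube by its cap and lowered it into the deep cup. It reached the floor with about 7 N on the wrist, then about 14 N after one further small step down, and I let it go there. I then gripped the cup below its rim at 80 N, drew it out of the stand and slanted it.

**Last checks:**
- **Slant:** the tool is tilted 44.4° from vertical. This is the tool's measured angle; I took the cup to be in line with it from the wrist view, not by a separate measurement.
- **Height:** the fingertips are at z ≈ 0.77 m, so the whole cup is far above the 15 cm minimum.
- **Stillness and grip:** joint speeds are near zero. The opening held at about 0.51 and the wrist load at about 3 N, as expected for the cup with the tube in it.
- **Other items:** in the final scene picture the other cup, the tubes, the look-alikes and the cork ring stand where they were.

**What went wrong or was rough:**
- The moves have no tilt command. I got the slant by pushing repeatedly against the arm's reach limit, which makes the tool lean a little each time.
- My first trials of this, with an empty gripper, leaned it up to 16° the wrong way. Straightening it to about 1° took until about 16 s.
- My first grip on the tube's cap was too low to clear the cup's rim, so I gripped it again about 8 mm higher before lifting.

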